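# Set the length stop and hold the stock in the mitre block for sawing

## Robot

A 6-joint arm with a two-finger parallel gripper is mounted at the origin on the work surface. World frame = base frame: x ahead of the robot, y to its left, z up, the work surface at z = 0. Lengths are in mm, angles in rad, forces in N, time in s.
With the tool pointing down it reaches from about 350 to 875 mm from the base axis. Payload 4.2 kg.
Tool frame: the origin (TCP) lies midway between the tips of the shut fingers; the grasp point (between the pads) lies 19 mm behind it (arm.grasp_offset is the distance from the TCP to the grasp point, in mm); z points along the fingers, y is the direction in which the jaws open and shut (so a half turn about z gives the same grasp; the last joint's range is limited). The gripper opens to 85 mm and grips with 20 to 120 N. Pads are 22 mm wide; open, the fingers measure 114 mm over their backs; the gripper's body (76 mm by 85 mm) begins 54 mm behind the grasp point. The pads swing forward as they close: fully open they stand 13 mm farther back than shut.
Start: joints at [1.362, 0.385, 0.008, 0, -1.194, -0.259], TCP at [281.794, 557.846, 231.312] pointing down, gripper open.
Joint ranges: [-3.14, 3.14], [-1.21, 2.06], [-1.07, 1.41], [-3.16, 2.05], [-2.99, -0.16], [-3.1, 3.1]. Speed limits (rad/s): [2.79, 2.79, 3.14, 3.14, 3.14, 3.14].

## Interface

Orientations are given as a unit quaternion [x, y, z, w].
In Python, from bench import arm gives the robot as it stands.
- The arm moves only by the tool move_arm, never from a script. Its argument "moves" is a list of rows, each an object with "gripper": the gripper's target within -1 to 1 (fully open at 1, half-way at 0, shut at -1); "xyz": the shift along the tool's x, y, z in cm, a list of three; "angular": the turn, a rotation vector about the tool's x, y, z in rad, a list of three. In form: [{"gripper": gripper, "xyz": [dx, dy, dz], "angular": [wx, wy, wz]}, ...]. A call has 1 to 10 rows; each row is the pose to reach, as a shift and turn from the pose commanded when the call began, along the tool's axes at that moment; what a row does not reach only later rows make up. A row lasts 1/8 s, in which the tool goes at most 62.5 mm and 10.7 degrees, less where a joint would pass 70% of its speed; a pose out of reach is approached as far as the arm can. A call with a gripper value outside its range is refused whole. The fingers move at their own pace and stop on an object; the grip force is fixed at half the most. Time passes only in rows, so rows that repeat a pose let the fingers close. It gives the time, the measured TCP pose, the force and the opening at its end, in the units of the state.
- arm.read_state(): the state, without advancing time (a new reading comes with each control period).
- arm.get_image(name): name is "scene" or "top" or "wrist"; returns (picture, depth): 384x512x3 uint8, blue, green, red; 384x512 float32, mm along the optical axis (not along the pixel's ray), 0 where there is no reading.
- arm.get_calibration(name): a dict with "camera_matrix" (3x3 intrinsics, pixels), "R" (3x3) and "t" (3): a world point X has camera coordinates R X + t. Camera axes: x right, y down, z forward; pixel columns grow to the right and rows downward; lengths in mm; the calibration is good to about 2 mm. A picture is of the moment at which its call begins: read the wrist's pose just before it. get_calibration takes no time and is no camera call; for the wrist camera it gives the pose at the moment of the call.
- arm.job_done(): hands the job in, once; it reports no verdict.
The state is a dict: "clock": time; "joints": joint angles; "joint_vel": joint speeds; "joint_efforts": joint torques, N m; "position": TCP position; "ee_rot": TCP orientation; "contact_force": force on the tool from outside, world axes, zero at the start; "wrist_torque": the same for the moment, N m; "gripper_width": finger opening in mm.
Only numpy, scipy, OpenCV 4.12 (cv2) and the standard library are available. Lean on these libraries where they do the work, as an engineer would, in place of code of your own. Each camera call takes 0.05 s, during which the arm holds its last target. There are 200 camera calls.

## Task

Set up the mitre block for the long cut: lift the steel stop plate out of the short-length slot and slide it edgewise down, fully home, into the long-length slot, the one farthest from the narrow saw kerf. Then lay the long wood stock flat on the bed, its far end reaching out past the kerf, and press it into the corner with its side flush against the fence and its end against the stop plate; finish while still holding it pressed against both, ready for the saw. Leave everything else on the bench where it is.

Things in the scene. Friction and masses are not known exactly. Their poses are not given: they have to be found in the camera images.
- mitre_block: wooden mitre block, fixed on the mat, 110 mm deep (its x) x 230 mm long (its y). Origin: centre of its underside; x points from the open front to the fence, z up. Flat bed at z = 24 mm, front edge at x = -55 mm. Three slots run along x through bed and fence, open on top and at both ends: a narrow saw kerf (2 mm wide, y = -60 mm) and two wider stop slots
- fence: low wooden fence along the far side of the mitre block's bed, same origin and axes as the mitre block. It fills x = 31 to 55 mm, z = 24 to 40 mm (16 mm above the bed) over the whole length except at the slots. The work is pressed against its face at x = 31 mm
- short_slot (a point): short-length stop slot, 60 mm from the kerf: point on the slot's floor at the mitre block's x = 12, y = 0, z = 12 mm; axes of the mitre block. 6 mm wide (y), floor 12 mm below the bed, 2 mm chamfers at the mouths in bed and fence
- long_slot (a point): long-length stop slot, 110 mm from the kerf, same shape as the other: point on the slot's floor at the mitre block's x = 12, y = 50, z = 12 mm; axes of the mitre block. The stop plate's origin comes here when it is home, with 1 mm of play in y; along x it may be 10 mm off, so long as its end stands in the fence
- stop_plate: loose steel stop plate, about 180 g: blade 84 mm long (x), 4 mm thick (y), 62 mm high, with a black grip bar on top, 82 mm high in all. Origin: middle of the blade's lower edge. Starts home in the short slot, origin at the point short_slot, x and y along the mitre block's
- stop_grip (a point): centre of the stop plate's grip, a bar 60 mm (x) x 14 mm (y) x 24 mm high; 70 mm above the blade's lower edge, the grip spanning 58 to 82 mm above it; axes of the stop plate
- stock_mid (a point): centre of the wood stock, a plain bar 36 mm wide (x) x 125 mm long (y) x 42 mm high, about 90 g, loose on the mat (mat top 3 mm above the bench), 21 mm above its underside. On the bed it stands 26 mm above the fence, so it can be held across its width there. In the corner its centre is at x = 13, y = -14, z = 45 mm of the mitre block (y as the stop's play lets it)
- stock: the same wood stock; origin: centre of its underside
- offcut: short sawn-off piece of the same wood and section as the stock, 36 x 46 x 42 mm, loose on the mat; not the workpiece
- glue: small square glass cement bottle with a tall black cap, 34 x 34 x 72 mm, loose
- paint_a: paint jar, 33 mm across, 45 mm tall, loose
- paint_b: another paint jar, 33 mm across, 45 mm tall, loose
- tape: roll of masking tape lying flat, 72 mm across, 18 mm tall, loose
- nippers: side cutters with two plastic-covered handles, 140 mm long, 12 mm high, lying flat, loose; origin near the pivot
- razor_saw: razor saw lying flat, 275 mm long, 18 mm high, wooden handle, loose; origin where blade and handle meet
- sprue: flat frame of plastic kit parts, 125 x 85 x 5 mm, loose
Things that resemble listed ones, but are neither listed nor needed, are in the scene too. Of the things shaped like the stock, the wood one is meant.

How it is judged (in metres and radians):
On the way:
1. the stop plate stands fully home in the long-length slot (y of stop_plate in the frame of mitre_block between 0.0475 and 0.0525 m and x of stop_plate in the frame of mitre_block between 0 and 0.026 m and z of stop_plate in the frame of mitre_block between 0.009 and 0.0145 m and angle between stop_plate's own z axis and vertical below 0.1 rad and angle between the y axis of stop_plate and the y axis of mitre_block, either way round below 0.1 rad and contact force between the fingers and stop_plate below 0.2 N), for 0.2 s.
At the end, for the whole second after the job is handed in: Stop plate home in the long-length slot (within 2.5 mm, upright); stock flat on the bed, parallel to the fence within 0.04 rad, its side within 2.5 mm of the fence, held by the gripper and pressing with over 1.5 N on the fence and over 1.5 N on the stop plate through the last second (y of stop_plate in the frame of mitre_block between 0.0475 and 0.0525 m and x of stop_plate in the frame of mitre_block between 0 and 0.026 m and z of stop_plate in the frame of mitre_block between 0.009 and 0.0145 m and angle between stop_plate's own z axis and vertical below 0.1 rad and angle between the y axis of stop_plate and the y axis of mitre_block, either way round below 0.1 rad and x of stock_mid in the frame of mitre_block between 0.0105 and 0.0155 m and y of stock_mid in the frame of mitre_block between -0.019 and -0.01 m and z of stock_mid in the frame of mitre_block between 0.0425 and 0.0475 m and angle between stock's own z axis and vertical below 0.05 rad and angle between the y axis of stock and the y axis of mitre_block, either way round below 0.04 rad and contact force between stock and fence above 1.5 N and contact force between stock and stop_plate above 1.5 N and contact force between the fingers and stock above 1 N); the arm keeps its last pose, push and grip.
It fails at once if another thing on the bench is moved more than 25 mm (distance of any of offcut, glue, paint_a, paint_b, tape, nippers, razor_saw, sprue from where it was at the start of the episode above 0.025 m).
It also fails if it takes over 72 s, if anything falls off the work surface, if the arm or the gripper's body presses on something with over 40 N, if the wrist force passes 120 N, or if a joint passes its speed limit or range.

## Working session

There is one attempt and no reset: what is moved stays moved. The work goes in short steps, Python scripts to look and compute and a tool call to move; the robot and the scene stay as the last step left them, time stands still between calls to the robot, and variables do not carry over. Pictures are saved under pics/ and viewed, about 8 in all and at most 12, crops included, and the job is handed in when it is done.

Besides the shell and the picture viewer there is one more tool, called after ">>>" as name([rows], argument=value, ...), one row to a line, values as JSON. move_arm: Moves the arm, as the interface text tells. Its arguments: {"type":"object","properties":{"moves":{"type":"array","items":{"type":"object","properties":{"gripper":{"type":"number"},"xyz":{"type":"array","items":{"type":"number"}},"angular":{"type":"array","items":{"type":"number"}}}}}},"required":["moves"]}

```bash
mkdir -p pics; ls; python3 - <<'E'
from bench import arm
import cv2,numpy as np
s=arm.read_state();print(s)
for n in("top","scene"):
    im,d=arm.get_image(n);cv2.imwrite(f"pics/{n}0.png",im);np.save(f"pics/{n}0.npy",d)
    c=arm.get_calibration(n);np.savez(f"pics/{n}cal.npz",**c);print(n,c)
print(arm.grasp_offset)
E
```

```text
pics
{'clock': 0.0, 'joints': array([ 1.36159610e+00,  3.85565147e-01,  6.61300274e-03, -5.32439327e-04,
       -1.19398571e+00, -2.58636050e-01]), 'joint_vel': array([ 0.00150942,  0.00026936,  0.00065016,  0.00044786, -0.00193   ,
        0.00227881]), 'joint_efforts': array([-5.80243632e-04, -3.92289841e+01,  1.88402295e+01,  4.18617770e+00,
       -4.61134114e-03,  7.79671836e-06]), 'position': array([281.537309  , 557.33712171, 230.20641286]), 'ee_rot': array([ 9.72742317e-01, -2.31886129e-01, -2.20897552e-04,  1.07655002e-03]), 'contact_force': array([ 0.51706543, -0.05591022,  0.34387889]), 'wrist_torque': array([ 0.0109592 , -0.0154455 ,  0.01050326]), 'gripper_width': 85.52531568166364}
top {'camera_matrix': array([[363.44883657,   0.        , 256.84816476],
       [  0.        , 363.44883657, 196.38459329],
       [  0.        ,   0.        ,   1.        ]]), 'R': array([[-0.0065881 , -0.99996704,  0.00474547],
       [-0.98081175,  0.00553707, -0.19487853],
       [ 0.19484583, -0.00593829, -0.9808159 ]]), 't': array([  30.13584345,  466.84539422, 1114.19396865])}
scene {'camera_matrix': array([[451.55486794,   0.        , 258.81185229],
       [  0.        , 451.55486794, 188.54457328],
       [  0.        ,   0.        ,   1.        ]]), 'R': array([[ 0.30407935,  0.95262907,  0.00579639],
       [ 0.70627151, -0.22135039, -0.6724467 ],
       [-0.63930924,  0.20857099, -0.74012286]]), 't': array([-185.74442677, -286.56751305, 1554.40770282])}
18.700000000000003
```

View pics/top0.png

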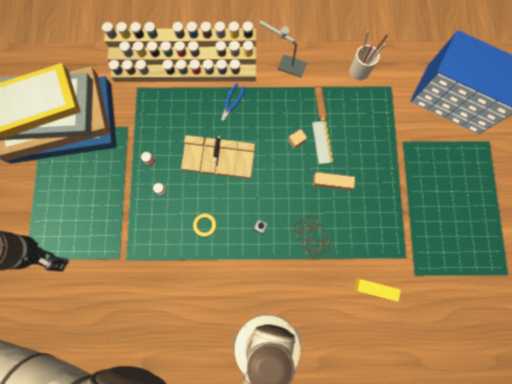

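View pics/scene0.png

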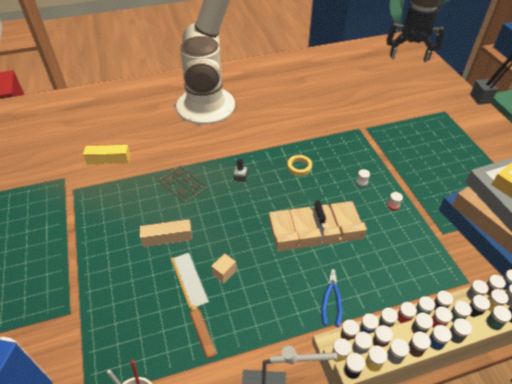

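The top view shows the mitre block at (218,157) with the stop plate at (217,150). Stock candidates are the wood bar at (334,181), the yellow bar at (378,290, not wood) and the short offcut at (298,138). I choose the wood bar at (334,181).

```bash
cat > h.py <<'E'
import cv2,numpy as np
def cloud(d,c):
    K=c["camera_matrix"];v,u=np.mgrid[:d.shape[0],:d.shape[1]]
    P=np.stack([(u-K[0,2])/K[0,0]*d,(v-K[1,2])/K[1,1]*d,d],-1)
    return (P-c["t"])@c["R"]
E
python3 - <<'E'
import cv2,numpy as np
from h import *
for n in("top","scene"):
    c=dict(np.load(f"pics/{n}cal.npz"));d=np.load(f"pics/{n}0.npy");W=cloud(d,c)
    im=cv2.imread(f"pics/{n}0.png")
    for nm,(x0,y0,x1,y1) in dict(block=(172,125,266,185),stock=(305,165,365,195),offcut=(283,125,312,150)).items() if n=="top" else dict(block=(262,190,372,255),stock=(132,212,200,252)).items():
        w=W[y0:y1,x0:x1].reshape(-1,3);w=w[d[y0:y1,x0:x1].ravel()>0]
        for lo,hi in((18,31),(33,55),(56,110)):
            m=(w[:,2]>lo)&(w[:,2]<hi)
            if m.sum()>8:
                r=cv2.minAreaRect(w[m][:,:2].astype(np.float32));print(n,nm,lo,hi,m.sum(),np.round(r[0],1),np.round(r[1],1),round(r[2],1),"z",np.round(np.percentile(w[m][:,2],[10,50,90]),1))
    if n=="top":
        w=W[220:250,140:180].reshape(-1,3);print("mat z",np.median(w[:,2]))
        a=cv2.resize(im[125:190,172:266],None,fx=6,fy=6,interpolation=3)
    else: b=cv2.resize(im[190:255,132:372],(800,217),interpolation=3)
A=np.zeros((600,800,3),np.uint8);A[:390,:564]=a[:390,:564];A[383:600]=b
cv2.imwrite("pics/c1.png",A)
E
```

```text
top block 18 31 1640 [605.1 157.7] [231.1 110.6] 82.2 z [23.1 26.6 29.3]
top block 33 55 505 [623.5 157.2] [232.5 108.1] 72.8 z [38.4 42.5 45.3]
top block 56 110 118 [617.6 155.7] [14.7 84.8] 82.7 z [76.  95.5 98.6]
top stock 18 31 43 [ 504.6 -214.2] [126.   28.3] 68.4 z [19.  25.6 29.7]
top stock 33 55 458 [ 520.4 -221.6] [124.5  37.7] 83.1 z [41.8 44.8 47.6]
top offcut 18 31 20 [ 652.9 -108.8] [54.6 24.6] 89.0 z [18.7 25.7 29.4]
top offcut 33 55 164 [ 667.  -107.5] [37.  46.9] 32.6 z [41.  44.4 47.4]
mat z 2.3858579054778675
scene block 18 31 1907 [606.6 157.9] [232.7 117.6] 83.0 z [23.8 27.2 29.6]
scene block 33 55 931 [620.1 155.7] [230.   86.9] 81.7 z [36.9 43.1 45.9]
scene block 56 110 212 [624.5 154.6] [14.8 73.4] 82.6 z [68.1 94.5 98.4]
scene stock 18 31 156 [ 539.1 -220.2] [ 32.3 127.7] 5.7 z [19.1 24.2 29.8]
scene stock 33 55 714 [ 521.6 -221.6] [124.5  40.6] 82.8 z [38.2 45.1 47.6]
```

View pics/c1.png

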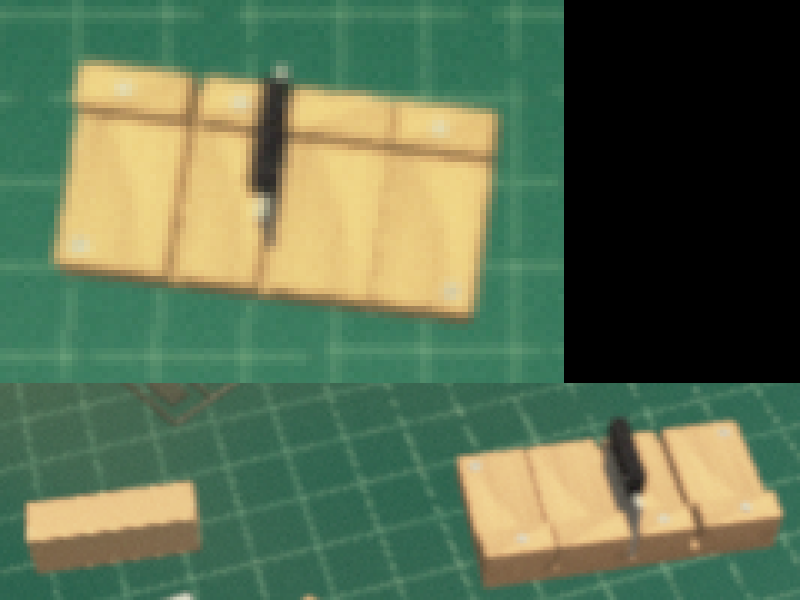

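The crop shows the fence on the far side (+x world). The long slot is on the left (crop 185,180), the plate is in the short slot, and the kerf is on the right (crop 390,125). The block is at about (605.5,157.8) with yaw about -7.5°, and the plate at (617.5,156), which agrees with block x = 12. The stock is at (521,-221.6), yaw about -7°, top at 45, so all heights and sizes agree.

>>> move_arm([
  {"gripper": 1,"xyz": [6,2.6,0],"angular": [0,0,-0.1]},
  {"gripper": 1,"xyz": [12,5.2,0],"angular": [0,0,-0.2]},
  {"gripper": 1,"xyz": [18,7.8,0],"angular": [0,0,-0.3]},
  {"gripper": 1,"xyz": [24,10.4,0],"angular": [0,0,-0.337]},
  {"gripper": 1,"xyz": [30,13,0],"angular": [0,0,-0.337]},
  {"gripper": 1,"xyz": [36,15.5,0],"angular": [0,0,-0.337]},
  {"gripper": 1,"xyz": [42,18.1,0],"angular": [0,0,-0.337]},
  {"gripper": 1,"xyz": [48.06,20.72,0],"angular": [0,0,-0.337]},
  {"gripper": 1,"xyz": [48.06,20.72,0],"angular": [0,0,-0.337]},
  {"gripper": 1,"xyz": [48.06,20.72,0],"angular": [0,0,-0.337]},
])

```text
clock: 1.35
position: [617.9, 154.4, 230.2]
ee_rot: [0.998, -0.067, -0.001, 0.0]
contact_force: [1.2, 0.8, -0.7]
gripper_width: 85.6
```

```bash
cat > look.py <<'E'
import sys,cv2,numpy as np
from bench import arm
def look(tag,cam="wrist"):
    s=arm.read_state();c=arm.get_calibration(cam);im,d=arm.get_image(cam)
    cv2.imwrite(f"pics/{tag}.png",im);np.save(f"pics/{tag}.npy",d);np.savez(f"pics/{tag}c.npz",**c)
    print(np.round(s["position"],1),np.round(s["ee_rot"],4),round(s["clock"],2),np.round(s["contact_force"],1),round(s["gripper_width"],1))
look(sys.argv[1],*sys.argv[2:])
E
python3 look.py w1; python3 -c "
import numpy as np;print(dict(np.load('pics/w1c.npz')))"
```

```text
[617.9 154.4 230.2] [ 9.977e-01 -6.700e-02 -8.000e-04  4.000e-04] 1.35 [ 1.2  0.8 -0.7] 85.6
{'camera_matrix': array([[284.64662365,   0.        , 254.27524572],
       [  0.        , 284.64662365, 190.08063865],
       [  0.        ,   0.        ,   1.        ]]), 'R': array([[-1.33240911e-01, -9.91083656e-01, -2.16931003e-04],
       [-9.47112547e-01,  1.27264972e-01,  2.94586914e-01],
       [-2.91932667e-01,  3.94564869e-02, -9.55624667e-01]]), 't': array([235.85706069, 527.95533813, 554.34255499])}
```

View pics/w1.png

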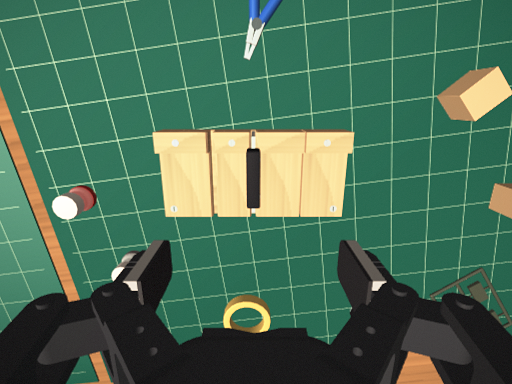

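The wrist view shows the block centred at (254,173), the grip at (253,178) and the long slot at (211,173). I'll refine the yaw and position from it.

```bash
python3 - <<'E'
import cv2,numpy as np
from h import *
c=dict(np.load("pics/w1c.npz"));d=np.load("pics/w1.npy");W=cloud(d,c)
w=W[115:228,145:360].reshape(-1,3);w=w[d[115:228,145:360].ravel()>0]
for lo,hi in((20,33),(37,48),(20,48),(88,105)):
    m=(w[:,2]>lo)&(w[:,2]<hi);r=cv2.minAreaRect(w[m][:,:2].astype(np.float32));print(lo,hi,m.sum(),np.round(r,1) if 0 else r,np.median(w[m][:,2]))
# edge lines in gray: front bed edge row~216 and fence/bed step ; intersect with plane
im=cv2.cvtColor(cv2.imread("pics/w1.png"),6)
K=c["camera_matrix"]
def ray(u,v,z):
    q=np.array([(u-K[0,2])/K[0,0],(v-K[1,2])/K[1,1],1.]);D=c["R"].T@q;C=-c["R"].T@c["t"];return C+D*(z-C[2])/D[2]
def fit(axis,rng,lo,hi,z,nm,sign):
    P=[]
    for i in rng:
        p=(im[lo:hi,i] if axis==0 else im[i,lo:hi]).astype(float);g=np.abs(np.gradient(cv2.GaussianBlur(p.reshape(1,-1),(5,1),1).ravel()));k=g.argmax()
        k=np.clip(k,1,len(g)-2);a,b,e=g[k-1:k+2];k=k+lo+.5*(a-e)/(a-2*b+e+1e-9)
        P.append(ray(i,k,z)[:2] if axis==0 else ray(k,i,z)[:2])
    P=np.float32(P);l=cv2.fitLine(P,cv2.DIST_HUBER,0,.01,.01).ravel();print(nm,np.degrees(np.arctan2(l[1],l[0])),l[2:])
fit(0,range(175,335),208,226,27,"front bed edge",1)
fit(0,range(160,345),122,136,43,"fence back edge",1)
fit(1,range(160,210),155,178,27,"left bed end",1)
fit(1,range(160,210),335,360,27,"right bed end",1)
fit(1,range(155,203),240,250,97,"grip left",1)
fit(1,range(155,203),256,266,97,"grip right",1)
E
```

```text
20 33 10587 ((606.5157470703125, 157.63150024414062), (230.85977172851562, 110.7911605834961), 82.29995727539062) 28.779058121486027
37 48 4111 ((649.2911376953125, 151.92172241210938), (230.16030883789062, 24.36579704284668), 82.33674621582031) 44.72365769272339
20 48 14720 ((606.496337890625, 157.634033203125), (230.85073852539062, 110.80267333984375), 82.31434631347656) 29.167620770466733
88 105 823 ((619.0498657226562, 156.0141143798828), (14.14571762084961, 59.60112380981445), 82.69155883789062) 98.58641446420347
front bed edge 82.38461 [553.51306 179.57153]
fence back edge 82.34679 [659.64026 135.85558]
left bed end -7.59594 [607.8014  274.62692]
right bed end -7.629692 [569.69556   46.163128]
grip left -7.504271 [617.5024  163.28198]
grip right -7.7858887 [619.73254 149.07846]
```

Yaw is -7.63° and the tool is already at -7.68°. I'll nudge y by about 1.5 mm, go down and close.

>>> move_arm([
  {"gripper": 1,"xyz": [0.1,-0.15,4],"angular": [0,0,0]},
  {"gripper": 1,"xyz": [0.1,-0.15,8],"angular": [0,0,0]},
  {"gripper": 1,"xyz": [0.1,-0.15,11],"angular": [0,0,0]},
  {"gripper": 1,"xyz": [0.1,-0.15,13.5],"angular": [0,0,0]},
  {"gripper": 1,"xyz": [0.1,-0.15,15.5],"angular": [0,0,0]},
  {"gripper": 1,"xyz": [0.1,-0.15,16.4],"angular": [0,0,0]},
  {"gripper": 1,"xyz": [0.1,-0.15,16.4],"angular": [0,0,0]},
])

```text
clock: 2.28
position: [618.0, 158.2, 67.1]
ee_rot: [0.998, -0.065, -0.0, 0.0]
contact_force: [-0.0, -0.4, 0.6]
gripper_width: 85.4
```

>>> move_arm([
  {"gripper": 0.0,"xyz": [0,0,0],"angular": [0,0,0]},
  {"gripper": -0.5,"xyz": [0,0,0],"angular": [0,0,0]},
  {"gripper": -1,"xyz": [0,0,0],"angular": [0,0,0]},
  {"gripper": -1,"xyz": [0,0,0],"angular": [0,0,0]},
  {"gripper": -1,"xyz": [0,0,0],"angular": [0,0,0]},
  {"gripper": -1,"xyz": [0,0,0],"angular": [0,0,0]},
  {"gripper": -1,"xyz": [0,0,0],"angular": [0,0,0]},
  {"gripper": -1,"xyz": [0,0,0],"angular": [0,0,0]},
])

```text
clock: 3.28
position: [618.6, 157.1, 67.8]
ee_rot: [0.998, -0.065, 0.0, 0.0]
contact_force: [0.1, -3.2, 4.9]
gripper_width: 13.2
```

>>> move_arm([
  {"gripper": -1,"xyz": [0,0.05,0],"angular": [0,0,0]},
  {"gripper": -1,"xyz": [0,0.1,0],"angular": [0,0,0]},
  {"gripper": -1,"xyz": [0,0.1,0],"angular": [0,0,0]},
])

```text
clock: 3.65
position: [618.6, 157.0, 67.7]
ee_rot: [0.998, -0.065, 0.0, -0.0]
contact_force: [-1.6, -0.6, 6.0]
gripper_width: 13.0
```

>>> move_arm([
  {"gripper": -1,"xyz": [0,0,-0.7],"angular": [0,0,0]},
  {"gripper": -1,"xyz": [0,0,-1.8],"angular": [0,0,0]},
  {"gripper": -1,"xyz": [0,0,-3],"angular": [0,0,0]},
  {"gripper": -1,"xyz": [0,0,-4.2],"angular": [0,0,0]},
  {"gripper": -1,"xyz": [0,0,-4.2],"angular": [0,0,0]},
  {"gripper": -1,"xyz": [0,-1,-4.2],"angular": [0,0,0]},
  {"gripper": -1,"xyz": [0,-2.8,-4.2],"angular": [0,0,0]},
  {"gripper": -1,"xyz": [0,-4.3,-4.2],"angular": [0,0,0]},
  {"gripper": -1,"xyz": [0,-5,-4.2],"angular": [0,0,0]},
  {"gripper": -1,"xyz": [0,-5,-4.2],"angular": [0,0,0]},
])

```text
clock: 4.9
position: [624.8, 206.9, 109.0]
ee_rot: [0.998, -0.065, -0.0, 0.0]
contact_force: [0.7, 0.4, -2.0]
gripper_width: 12.9
```

```bash
python3 look.py w2
```

```text
[624.8 206.9 109. ] [ 9.979e-01 -6.480e-02 -2.000e-04  1.000e-04] 4.9 [ 0.7  0.4 -2. ] 12.9
```

View pics/w2.png

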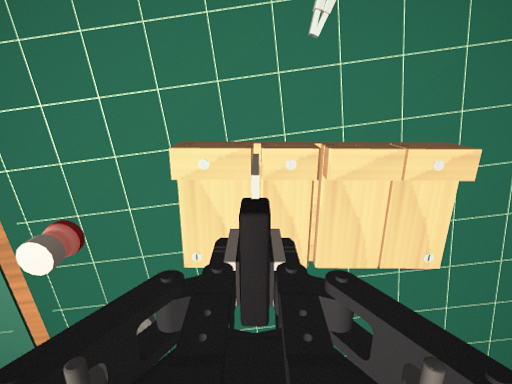

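The plate is held at (256,200). Its blade end lines up with the fence's long slot at (257,150), and the measured shift is 50.3 mm along block y. Lowering.

>>> move_arm([
  {"gripper": -1,"xyz": [0,0,0.6],"angular": [0,0,0]},
  {"gripper": -1,"xyz": [0,0,1.1],"angular": [0,0,0]},
  {"gripper": -1,"xyz": [0,0,1.5],"angular": [0,0,0]},
  {"gripper": -1,"xyz": [0,0,1.9],"angular": [0,0,0]},
  {"gripper": -1,"xyz": [0,0,2.2],"angular": [0,0,0]},
  {"gripper": -1,"xyz": [0,0,2.2],"angular": [0,0,0]},
])

```text
clock: 5.7
position: [624.8, 206.0, 87.0]
ee_rot: [0.998, -0.065, -0.0, 0.0]
contact_force: [-0.8, 0.2, -1.3]
gripper_width: 13.3
```

>>> move_arm([
  {"gripper": -1,"xyz": [0,0,0.3],"angular": [0,0,0]},
  {"gripper": -1,"xyz": [0,0,0.6],"angular": [0,0,0]},
  {"gripper": -1,"xyz": [0,0,0.9],"angular": [0,0,0]},
  {"gripper": -1,"xyz": [0,0,1.2],"angular": [0,0,0]},
  {"gripper": -1,"xyz": [0,0,1.2],"angular": [0,0,0]},
])

```text
clock: 6.32
position: [624.7, 206.0, 74.9]
ee_rot: [0.998, -0.065, -0.0, 0.0]
contact_force: [-0.6, -0.1, -2.5]
gripper_width: 13.2
```

>>> move_arm([
  {"gripper": -1,"xyz": [0,0,0.25],"angular": [0,0,0]},
  {"gripper": -1,"xyz": [0,0,0.5],"angular": [0,0,0]},
  {"gripper": -1,"xyz": [0,0,0.7],"angular": [0,0,0]},
  {"gripper": -1,"xyz": [0,0,0.8],"angular": [0,0,0]},
  {"gripper": -1,"xyz": [0,0,0.8],"angular": [0,0,0]},
])

```text
clock: 6.95
position: [624.9, 206.1, 67.8]
ee_rot: [0.998, -0.065, 0.0, 0.0]
contact_force: [-2.0, -0.5, 1.5]
gripper_width: 13.2
```

>>> move_arm([
  {"gripper": -1,"xyz": [0,0,0.1],"angular": [0,0,0]},
  {"gripper": -1,"xyz": [0,0,0.1],"angular": [0,0,0]},
  {"gripper": -0.4,"xyz": [0,0,0.1],"angular": [0,0,0]},
  {"gripper": 0.2,"xyz": [0,0,0.0],"angular": [0,0,0]},
  {"gripper": 0.5,"xyz": [0,0,0],"angular": [0,0,0]},
  {"gripper": 0.5,"xyz": [0,0,0],"angular": [0,0,0]},
  {"gripper": 0.5,"xyz": [0,0,-2],"angular": [0,0,0]},
  {"gripper": 0.5,"xyz": [0,0,-6],"angular": [0,0,0]},
  {"gripper": 0.5,"xyz": [0,0,-10],"angular": [0,0,0]},
  {"gripper": 0.5,"xyz": [0,0,-10],"angular": [0,0,0]},
])

```text
clock: 8.2
position: [627.0, 207.1, 171.8]
ee_rot: [0.998, -0.065, 0.004, -0.002]
contact_force: [-0.2, 0.2, -0.4]
gripper_width: 64.0
```

```bash
python3 look.py w3; python3 - <<'E'
import cv2,numpy as np
from h import *
c=dict(np.load("pics/w3c.npz"));d=np.load("pics/w3.npy");W=cloud(d,c)
w=W[:300].reshape(-1,3);w=w[d[:300].ravel()>0]
w=w[(abs(w[:,0]-615)<60)&(abs(w[:,1]-165)<130)]
y=np.radians(-7.63);B=(w-[606.5,157.6,3])@np.array([[np.cos(y),-np.sin(y),0],[np.sin(y),np.cos(y),0],[0,0,1]])
for lo,hi in((85,105),):
    m=(w[:,2]>lo)&(w[:,2]<hi);r=cv2.minAreaRect(B[m][:,:2].astype(np.float32));print(lo,hi,m.sum(),r,np.percentile(w[m][:,2],[5,50,95]))
for lo,hi in((20,33),(37,48)):
    m=(w[:,2]>lo)&(w[:,2]<hi);print(np.median(w[m][:,2]),cv2.minAreaRect(B[m][:,:2].astype(np.float32)))
E
```

```text
[627.  207.1 171.8] [ 0.9979 -0.0651  0.0038 -0.0021] 8.2 [-0.2  0.2 -0.4] 64.0
85 105 1256 ((12.670112609863281, 49.34431076049805), (59.630149841308594, 13.867230415344238), 0.13546881079673767) [96.39122347 98.52278971 99.70262784]
28.676662563429268 ((0.19368743896484375, -0.35091400146484375), (110.59356689453125, 231.25196838378906), 0.012447466142475605)
44.6324390055685 ((43.230628967285156, -0.43317413330078125), (230.39785766601562, 24.59878158569336), 89.97795104980469)
```

View pics/w3.png

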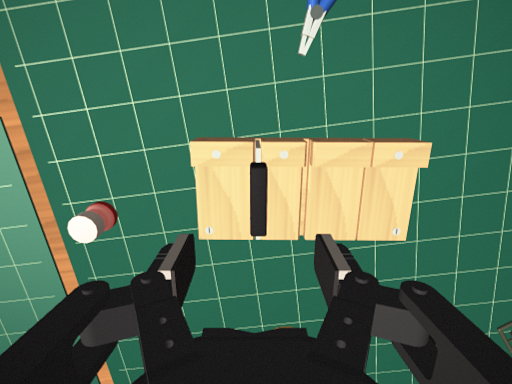

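The plate is home at block y 49.7, x 12.5, with its top at the same height as before and the fingers off it. The wrist view shows the grip at (259,200) in line with the left slot. Next is the stock, with a 90° turn so the jaws span its width.

>>> move_arm([
  {"gripper": 0.2,"xyz": [-0.5,4.4,-1],"angular": [0,0,0.16]},
  {"gripper": 0.2,"xyz": [-1,8.8,-2],"angular": [0,0,0.32]},
  {"gripper": 0.2,"xyz": [-1.5,13.2,-2],"angular": [0,0,0.48]},
  {"gripper": 0.2,"xyz": [-2,17.6,-2],"angular": [0,0,0.64]},
  {"gripper": 0.2,"xyz": [-2.4,22,-2],"angular": [0,0,0.8]},
  {"gripper": 0.2,"xyz": [-2.9,26.3,-2],"angular": [0,0,0.96]},
  {"gripper": 0.2,"xyz": [-3.4,30.7,-2],"angular": [0,0,1.12]},
  {"gripper": 0.2,"xyz": [-3.9,35.1,-2],"angular": [0,0,1.28]},
  {"gripper": 0.2,"xyz": [-4.4,39.5,-2],"angular": [0,0,1.44]},
  {"gripper": 0.2,"xyz": [-4.8,43.9,-2],"angular": [0,0,1.571]},
])

```text
clock: 9.5
position: [518.8, -224.0, 185.8]
ee_rot: [-0.658, 0.753, 0.001, -0.001]
contact_force: [1.2, -0.6, -0.5]
gripper_width: 51.3
```

>>> move_arm([
  {"gripper": 0.2,"xyz": [0,0,0],"angular": [0,0,0]},
  {"gripper": 0.2,"xyz": [0,0,0],"angular": [0,0,0]},
  {"gripper": 0.2,"xyz": [0,0,0],"angular": [0,0,0]},
])

```text
clock: 9.88
position: [520.1, -221.9, 186.9]
ee_rot: [-0.66, 0.751, 0.0, -0.0]
contact_force: [0.3, 0.6, 0.0]
gripper_width: 50.8
```

```bash
python3 look.py w4; python3 - <<'E'
import cv2,numpy as np
from h import *
c=dict(np.load("pics/w4c.npz"));d=np.load("pics/w4.npy");W=cloud(d,c)
w=W.reshape(-1,3);w=w[d.ravel()>0]
w=w[(abs(w[:,0]-521)<40)&(abs(w[:,1]+221)<80)]
m=(w[:,2]>41)&(w[:,2]<54);print(m.sum(),cv2.minAreaRect(w[m][:,:2].astype(np.float32)),np.median(w[m][:,2]))
E
```

```text
[ 520.1 -221.9  186.9] [-6.599e-01  7.514e-01  4.000e-04 -2.000e-04] 9.88 [0.3 0.6 0. ] 50.8
4094 ((521.1997680664062, -221.5914306640625), (124.41709899902344, 36.09962844848633), 82.63477325439453) 46.81115134414733
```

View pics/w4.png

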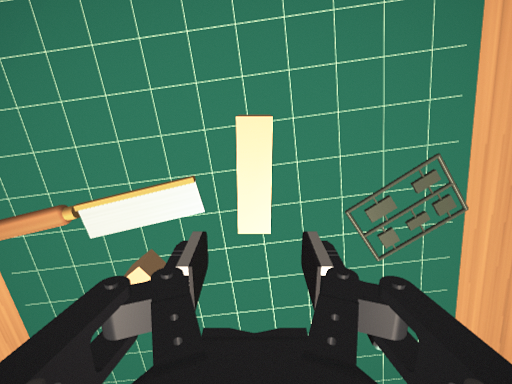

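The stock is plain wood at (254,175), centre (521.2,-221.6), yaw aligned with the tool. The saw tip at (205,210) is clear of the fingers. Going down and gripping its upper part.

>>> move_arm([
  {"gripper": 0.2,"xyz": [0,-0.1,4],"angular": [0,0,0]},
  {"gripper": 0.2,"xyz": [0,-0.1,8],"angular": [0,0,0]},
  {"gripper": 0.2,"xyz": [0,-0.1,11],"angular": [0,0,0]},
  {"gripper": 0.2,"xyz": [0,-0.1,14],"angular": [0,0,0]},
  {"gripper": 0.2,"xyz": [0,-0.1,16],"angular": [0,0,0]},
  {"gripper": 0.2,"xyz": [0,-0.1,16.6],"angular": [0,0,0]},
  {"gripper": 0.2,"xyz": [0,-0.1,16.6],"angular": [0,0,0]},
])

```text
clock: 10.8
position: [521.4, -222.6, 21.5]
ee_rot: [-0.66, 0.751, -0.0, -0.0]
contact_force: [0.2, -0.0, 0.4]
gripper_width: 51.1
```

>>> move_arm([
  {"gripper": 0,"xyz": [0,0,0],"angular": [0,0,0]},
  {"gripper": -1,"xyz": [0,0,0],"angular": [0,0,0]},
  {"gripper": -1,"xyz": [0,0,0],"angular": [0,0,0]},
  {"gripper": -1,"xyz": [0,0,0],"angular": [0,0,0]},
  {"gripper": -1,"xyz": [0,0,0],"angular": [0,0,0]},
  {"gripper": -1,"xyz": [0,0,0],"angular": [0,0,0]},
])

```text
clock: 11.55
position: [522.1, -223.1, 22.6]
ee_rot: [-0.659, 0.752, -0.001, 0.001]
contact_force: [-0.1, 2.5, 6.6]
gripper_width: 34.6
```

>>> move_arm([
  {"gripper": -1,"xyz": [0,0,-1.5],"angular": [0,0,0]},
  {"gripper": -1,"xyz": [0,0,-4],"angular": [0,0,0]},
  {"gripper": -1,"xyz": [0,0,-7],"angular": [0,0,0]},
  {"gripper": -1,"xyz": [-3,-0.3,-7.5],"angular": [0,0,0]},
  {"gripper": -1,"xyz": [-8,-0.9,-7.5],"angular": [0,0,0]},
  {"gripper": -1,"xyz": [-13.5,-1.5,-7.5],"angular": [0,0,0]},
  {"gripper": -1,"xyz": [-19,-2.1,-7.5],"angular": [0,0,0]},
  {"gripper": -1,"xyz": [-24.5,-2.7,-7.5],"angular": [0,0,0]},
  {"gripper": -1,"xyz": [-30,-3.3,-7.5],"angular": [0,0,0]},
  {"gripper": -1,"xyz": [-34,-3.7,-7.5],"angular": [0,0,0]},
])

```text
clock: 12.8
position: [602.3, 111.5, 96.9]
ee_rot: [-0.66, 0.751, -0.0, 0.0]
contact_force: [0.9, -1.1, 0.1]
gripper_width: 34.8
```

>>> move_arm([
  {"gripper": -1,"xyz": [-2.3,-0.2,0],"angular": [0,0,0]},
  {"gripper": -1,"xyz": [-2.3,-0.2,0],"angular": [0,0,0]},
  {"gripper": -1,"xyz": [-2.3,-0.2,0],"angular": [0,0,0]},
])

```text
clock: 13.18
position: [606.6, 130.7, 96.3]
ee_rot: [-0.659, 0.752, 0.0, -0.001]
contact_force: [0.4, 0.4, -0.7]
gripper_width: 35.0
```

```bash
python3 look.py w5; python3 look.py s5 scene; python3 - <<'E'
import cv2
a=cv2.imread("pics/w5.png");b=cv2.imread("pics/s5.png")[140:270,230:400]
cv2.imwrite("pics/c5.png",cv2.hconcat([cv2.resize(a,(400,300)),cv2.resize(b,(392,300),interpolation=3)]))
E
```

```text
[606.6 130.7  96.3] [-6.589e-01  7.522e-01  2.000e-04 -5.000e-04] 13.18 [ 0.4  0.4 -0.7] 35.0
[606.7 130.5  96.3] [-6.587e-01  7.524e-01  2.000e-04 -4.000e-04] 13.22 [ 0.1 -0.3 -0.7] 35.1
```

View pics/c5.png

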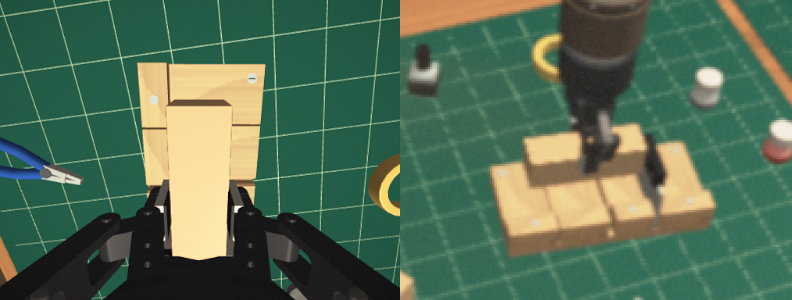

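The stock is held level above the bed (left panel at (200,180)), short of both the fence and the stop. Lowering.

>>> move_arm([
  {"gripper": -1,"xyz": [0,0,1.2],"angular": [0,0,0]},
  {"gripper": -1,"xyz": [0,0,2.4],"angular": [0,0,0]},
  {"gripper": -1,"xyz": [0,0,3.5],"angular": [0,0,0]},
  {"gripper": -1,"xyz": [0,0,4.3],"angular": [0,0,0]},
  {"gripper": -1,"xyz": [0,0,4.7],"angular": [0,0,0]},
  {"gripper": -1,"xyz": [0,0,4.9],"angular": [0,0,0]},
  {"gripper": -1,"xyz": [0,0,4.9],"angular": [0,0,0]},
])

```text
clock: 14.15
position: [607.3, 131.9, 47.4]
ee_rot: [-0.659, 0.752, -0.0, 0.0]
contact_force: [0.6, 0.2, -0.6]
gripper_width: 34.9
```

>>> move_arm([
  {"gripper": -1,"xyz": [0,0,0.1],"angular": [0,0,0]},
  {"gripper": -1,"xyz": [0,0,0.15],"angular": [0,0,0]},
  {"gripper": -1,"xyz": [0,0,0.15],"angular": [0,0,0]},
])

```text
clock: 14.52
position: [607.5, 132.0, 46.7]
ee_rot: [-0.659, 0.752, -0.0, 0.0]
contact_force: [-1.8, 0.1, 3.3]
gripper_width: 34.7
```

>>> move_arm([
  {"gripper": -1,"xyz": [-0.1,-0.2,0],"angular": [0,0,0]},
  {"gripper": -1,"xyz": [-0.3,-0.4,0],"angular": [0,0,0]},
  {"gripper": -1,"xyz": [-0.5,-0.6,0],"angular": [0,0,0]},
  {"gripper": -1,"xyz": [-0.6,-0.8,0],"angular": [0,0,0]},
  {"gripper": -1,"xyz": [-0.6,-0.8,0],"angular": [0,0,0]},
])

```text
clock: 15.15
position: [615.7, 136.1, 46.7]
ee_rot: [-0.659, 0.752, -0.0, -0.001]
contact_force: [-2.9, -3.0, 5.1]
gripper_width: 35.2
```

>>> move_arm([
  {"gripper": -1,"xyz": [0,-0.1,0],"angular": [0,0,0]},
  {"gripper": -1,"xyz": [0,-0.2,0],"angular": [0,0,0]},
  {"gripper": -1,"xyz": [0,-0.3,0],"angular": [0,0,0]},
  {"gripper": -1,"xyz": [0,-0.3,0],"angular": [0,0,0]},
])

```text
clock: 15.65
position: [616.5, 136.0, 46.7]
ee_rot: [-0.659, 0.752, 0.001, -0.002]
contact_force: [-8.9, 0.6, 9.9]
gripper_width: 34.7
```

>>> move_arm([
  {"gripper": -1,"xyz": [-0.1,0,0],"angular": [0,0,0]},
  {"gripper": -1,"xyz": [-0.2,0,0],"angular": [0,0,0]},
  {"gripper": -1,"xyz": [-0.3,0,0],"angular": [0,0,0]},
  {"gripper": -1,"xyz": [-0.3,0,0],"angular": [0,0,0]},
])

```text
clock: 16.15
position: [616.6, 136.4, 46.8]
ee_rot: [-0.659, 0.752, 0.001, -0.004]
contact_force: [-6.9, -6.8, 10.5]
gripper_width: 34.8
```

>>> move_arm([
  {"gripper": -1,"xyz": [-0.1,0.1,-0.1],"angular": [0,0,0]},
  {"gripper": -1,"xyz": [-0.2,0.1,-0.1],"angular": [0,0,0]},
  {"gripper": -1,"xyz": [-0.3,0.1,-0.1],"angular": [0,0,0]},
  {"gripper": -1,"xyz": [-0.3,0.1,-0.1],"angular": [0,0,0]},
])

```text
clock: 16.65
position: [617.1, 141.1, 46.7]
ee_rot: [-0.659, 0.752, 0.0, -0.002]
contact_force: [-5.5, -4.3, 6.2]
gripper_width: 34.7
```

```bash
python3 look.py w6; python3 - <<'E'
import cv2,numpy as np
from h import *
c=dict(np.load("pics/w6c.npz"));d=np.load("pics/w6.npy");W=cloud(d,c)
w=W.reshape(-1,3);w=w[(d.ravel()>0)]
y=np.radians(-7.63);B=(w-[606.5,157.4,3])@np.array([[np.cos(y),-np.sin(y),0],[np.sin(y),np.cos(y),0],[0,0,1]])
B=B[(abs(B[:,0])<70)&(abs(B[:,1])<130)]
m=(B[:,2]>61)&(B[:,2]<72)&(B[:,1]<-28);print("stock top part",m.sum(),cv2.minAreaRect(B[m][:,:2].astype(np.float32)),B[m][:,1].min(),np.median(B[m][:,2]))
m=(B[:,2]>20)&(B[:,2]<46)&(B[:,1]<-20);print("block min y/x range",B[m][:,1].min(),B[m][:,0].min(),B[m][:,0].max())
E
```

```text
[617.1 141.1  46.7] [-6.589e-01  7.522e-01  4.000e-04 -2.200e-03] 16.65 [-5.5 -4.3  6.2] 34.7
stock top part 8560 ((13.615550994873047, -52.12613296508789), (36.26103210449219, 48.25098419189453), 0.02787601575255394) -76.24872818849872 67.80450580683811
block min y/x range -114.69975505832508 -55.13140988982824 55.93848644995138
```

The stock's far end is at y -76.5, so its centre is at about -14, which is at the stop. Parallel to the fence within 0.03°. Firming up the pushes.

>>> move_arm([
  {"gripper": -1,"xyz": [-0.1,0,0],"angular": [0,0,0]},
  {"gripper": -1,"xyz": [-0.2,0,0],"angular": [0,0,0]},
  {"gripper": -1,"xyz": [-0.3,0,0],"angular": [0,0,0]},
  {"gripper": -1,"xyz": [-0.4,0,0],"angular": [0,0,0]},
  {"gripper": -1,"xyz": [-0.4,0,0],"angular": [0,0,0]},
])

```text
clock: 17.32
position: [617.2, 141.8, 47.0]
ee_rot: [-0.659, 0.752, -0.0, -0.005]
contact_force: [-3.1, -13.4, 7.5]
gripper_width: 34.7
```

>>> move_arm([
  {"gripper": -1,"xyz": [0,-0.1,0],"angular": [0,0,0]},
  {"gripper": -1,"xyz": [0,-0.2,0],"angular": [0,0,0]},
  {"gripper": -1,"xyz": [0,-0.35,0],"angular": [0,0,0]},
  {"gripper": -1,"xyz": [0,-0.35,0],"angular": [0,0,0]},
  {"gripper": -1,"xyz": [0,-0.35,0],"angular": [0,0,0]},
])

```text
clock: 17.95
position: [617.4, 141.7, 47.0]
ee_rot: [-0.659, 0.752, 0.002, -0.007]
contact_force: [-12.7, -9.9, 13.5]
gripper_width: 34.9
```

```bash
python3 look.py w7; python3 look.py s7 scene; python3 look.py t7 top; python3 - <<'E'
import cv2,numpy as np
from h import *
c=dict(np.load("pics/w7c.npz"));d=np.load("pics/w7.npy");W=cloud(d,c)
w=W.reshape(-1,3);w=w[(d.ravel()>0)]
y=np.radians(-7.63);B=(w-[606.5,157.4,3])@np.array([[np.cos(y),-np.sin(y),0],[np.sin(y),np.cos(y),0],[0,0,1]])
B=B[(abs(B[:,0])<70)&(abs(B[:,1])<130)]
m=(B[:,2]>61)&(B[:,2]<72)&(B[:,1]<-28);print("stock top part",cv2.minAreaRect(B[m][:,:2].astype(np.float32)),B[m][:,1].min(),np.median(B[m][:,2]))
A=np.c_[B[m],np.ones(m.sum())];print("tilt",np.linalg.lstsq(A[:,[0,1,3]],A[:,2],rcond=None)[0][:2])
m=(B[:,2]>20)&(B[:,2]<46)&(B[:,1]<-20);print("block",B[m][:,1].min(),B[m][:,0].min(),B[m][:,0].max())
for n in("s7",):
    c=dict(np.load(f"pics/{n}c.npz"));d=np.load(f"pics/{n}.npy");w=cloud(d,c)[190:255,300:345].reshape(-1,3)
    B=(w-[606.5,157.4,3])@np.array([[np.cos(y),-np.sin(y),0],[np.sin(y),np.cos(y),0],[0,0,1]])
    m=(B[:,2]>50)&(B[:,2]<100)&(abs(B[:,1]-50)<14)&(abs(B[:,0]-12)<50);print("plate",cv2.minAreaRect(B[m][:,:2].astype(np.float32)),np.percentile(B[m][:,2],98))
a=cv2.imread("pics/w7.png");b=cv2.imread("pics/s7.png")[140:270,230:400]
cv2.imwrite("pics/c7.png",cv2.hconcat([cv2.resize(a,(400,300)),cv2.resize(b,(392,300),interpolation=3)]))
E
```

```text
[617.4 141.7  47. ] [-0.6586  0.7525  0.0015 -0.0072] 17.95 [-12.7  -9.9  13.5] 34.9
[617.3 141.7  47. ] [-0.6586  0.7525  0.0015 -0.0072] 18.0 [-12.8  -9.7  14. ] 34.8
[617.3 141.7  47. ] [-0.6585  0.7525  0.0015 -0.0072] 18.05 [-13.   -8.9  13.5] 34.7
stock top part ((13.852489471435547, -51.76347351074219), (47.56381607055664, 36.130367279052734), 89.89995574951172) -75.54652697294573 68.3026578672433
tilt [-0.01295081  0.00246539]
block -114.84065899906227 -55.333427966890305 55.86903356074766
plate ((13.458009719848633, 47.06725311279297), (83.69796752929688, 21.731576919555664), 1.574034571647644) 96.7675667650377
```

View pics/c7.png

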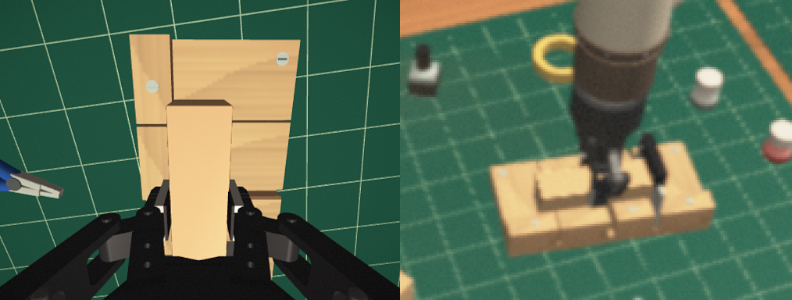

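>>> move_arm([
  {"gripper": -1,"xyz": [-0.05,0,-0.1],"angular": [0,0,0]},
  {"gripper": -1,"xyz": [-0.15,0,-0.15],"angular": [0,0,0]},
  {"gripper": -1,"xyz": [-0.15,0,-0.15],"angular": [0,0,0]},
  {"gripper": -1,"xyz": [-0.15,0,-0.15],"angular": [0,0,0]},
  {"gripper": -1,"xyz": [-0.15,0,-0.15],"angular": [0,0,0]},
  {"gripper": -1,"xyz": [-0.15,0,-0.15],"angular": [0,0,0]},
])

```text
clock: 18.85
position: [617.3, 141.8, 47.2]
ee_rot: [-0.658, 0.753, 0.001, -0.008]
contact_force: [-10.2, -13.2, 7.1]
gripper_width: 35.0
```

```bash
python3 look.py w8; python3 look.py t8 top; python3 - <<'E'
import cv2,numpy as np
from h import *
y=np.radians(-7.63);R=np.array([[np.cos(y),-np.sin(y),0],[np.sin(y),np.cos(y),0],[0,0,1]])
c=dict(np.load("pics/w8c.npz"));d=np.load("pics/w8.npy");w=cloud(d,c).reshape(-1,3)[d.ravel()>0]
B=(w-[606.5,157.4,3])@R;B=B[(abs(B[:,0])<70)&(abs(B[:,1])<130)]
m=(B[:,2]>61)&(B[:,2]<72)&(B[:,1]<-28);print("stock",cv2.minAreaRect(B[m][:,:2].astype(np.float32)),B[m][:,1].min(),np.median(B[m][:,2]))
A=np.c_[B[m],np.ones(m.sum())];print("tilt",np.linalg.lstsq(A[:,[0,1,3]],A[:,2],rcond=None)[0][:2])
for n in("top0","t8"):
    c=dict(np.load("pics/topcal.npz"));d=np.load(f"pics/{n}.npy");B=(cloud(d,c)[125:190,172:266].reshape(-1,3)-[606.5,157.4,3])@R
    m=(B[:,2]>55)&(B[:,2]<105)&(abs(B[:,1]-(0 if n=="top0" else 52))<12)&(abs(B[:,0]-12)<50);print("plate",n,m.sum(),cv2.minAreaRect(B[m][:,:2].astype(np.float32)),np.percentile(B[m][:,2],[50,95]))
a=cv2.imread("pics/top0.png");b=cv2.imread("pics/t8.png");D=cv2.absdiff(a,b).max(2);D=cv2.GaussianBlur(D,(5,5),0)
n,l,st,ce=cv2.connectedComponentsWithStats((D>30).astype(np.uint8))
print([tuple(s) for s in st[1:] if s[4]>15])
E
```

```text
[617.3 141.8  47.2] [-0.6584  0.7526  0.0014 -0.0084] 18.85 [-10.2 -13.2   7.1] 35.0
[617.3 141.8  47.2] [-0.6584  0.7526  0.0014 -0.0083] 18.9 [ -9.1 -13.1   8. ] 35.2
stock ((13.864418029785156, -51.761356353759766), (47.54524230957031, 36.11022186279297), 89.88915252685547) -75.51929485351256 68.48139494266582
tilt [-0.01389596  0.00378594]
plate top0 117 ((11.186277389526367, -0.21993541717529297), (84.75071716308594, 14.658271789550781), 0.34279826283454895) [92.51693128 96.72619662]
plate t8 142 ((3.9804229736328125, 49.491119384765625), (17.775419235229492, 70.97428131103516), 89.8294448852539) [90.57961928 95.30987888]
[(np.int32(0), np.int32(87), np.int32(248), np.int32(297), np.int32(26994)), (np.int32(312), np.int32(171), np.int32(44), np.int32(19), np.int32(685)), (np.int32(250), np.int32(323), np.int32(57), np.int32(49), np.int32(1012)), (np.int32(0), np.int32(340), np.int32(167), np.int32(44), np.int32(3779)), (np.int32(292), np.int32(358), np.int32(4), np.int32(8), np.int32(19))]
```

```bash
python3 -c "
from bench import arm
print(arm.job_done());s=arm.read_state();print(s['clock'],s['position'],s['contact_force'],s['gripper_width'])"
```

```text
the job is handed in; nothing more can be done
None
the job is handed in; nothing more can be done
```

I moved the stop plate from the short slot to the long slot. I then laid the wood stock on the bed and handed the job in at about 19 s, with the gripper still pressing it into the corner. No verdict was reported.

- **Stop plate:** after release it measured y 49.7 mm and x 12.5 mm. It was lowered to the same tool height as in the short slot, and its top read the same. In the final view the arm partly hid it, so the last plate reading was poor: y about 49.5 mm, and the x (4.0 mm) was not usable.
- **Stock:** centre at x about 13.9 mm and y about -13.2 mm, lying within 0.002 rad of parallel to the fence. Its far end is at about y -76 mm, past the kerf.
- **Stock tilt:** the wrist camera read about 0.014 rad, and the tool was leaning by a similar amount. That is inside the 0.05 rad limit.
- **Forces:** the last reading was about 8 N towards the fence, 14 N towards the stop and 7–8 N down. These are wrist forces, so the contact forces are somewhat lower because of friction. They were not measured separately.
- **Other items:** comparing the first and last top views showed no change around the saw, offcut or sprue. I did not check the left part of the bench the same way, because the arm covers it and the changed area there was too large to read.

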